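# Clear the rubbish off the pipette bench

## Task

Clear the rubbish off the bench: put the crumpled paper ball and the broken-off piece of blue tip rack into the round white waste tub (the white oblong tray is not a bin). Leave the pipette lying where it is.

Things in the scene. Friction and masses are not known exactly. Their poses are not given: they have to be found in the camera images.
- paper_ball: crumpled ball of off-white paper lying alone on the dark bench, chunky, about 45 mm across to look at; under the loose creases its firm core is eight-sided seen from above, 40 mm across opposite flats (its own x and y axes each pass through flats; flats every 45 degrees; it can be gripped at any yaw) and 46 mm tall, stiff, 10 to 25 g. Origin at its centre, 23 mm above the bench; z up at the start.
- rack_piece: broken-off piece of a blue plastic tip rack, a stiff upside-down channel with rows of small dark holes on top: 60 mm long along its x axis, 32 mm wide along its y axis, 30 mm tall, 20 to 45 g. Origin at its centre, 15 mm above the bench; z up at the start. (The complete tip boxes on the far side of the bench, the tube rack and the blue basket of pipettes are not rubbish.)
- waste_tub: round white open waste tub, empty, fixed to the bench: 184 mm over the rim, about 165 mm clear inside at the mouth and 150 mm at the floor, 130 mm tall, floor 6 mm thick. Origin at the centre of its underside, on the bench; z up. It stands on one side of the work and a white oblong tray (184 x 114 mm, 35 mm tall) on the other side; which side varies.
- pipette: hand pipette lying on the bench beyond the rubbish, navy body with white parts, about 241 mm long along its own y axis (tip to -y), 30 mm wide (a 39 mm wide finger hook near its head), 29 mm tall. Origin on its underside near the middle. It must stay where it is.

How it is judged:
By the outcome, as a careful person would: the job done as asked, in the order asked, and still so for the second after the job is handed in, with the robot touching nothing.
It also fails if it takes over 51 s, if anything falls off the work surface, if the arm or the gripper's body presses on something with over 40 N, if the wrist force passes 120 N, or if a joint passes its speed limit or range.

## Robot

A 6-joint arm with a two-finger parallel gripper is mounted at the origin on the work surface. World frame = base frame: x ahead of the robot, y to its left, z up, the work surface at z = 0. Lengths are in m, angles in rad, forces in N, time in s.
With the tool pointing down it reaches from about 0.4 to 0.825 m from the base axis. Payload 7 kg.
Tool frame: the origin (TCP) lies at the very end of the fingers, on their centre line; the grasp point (between the pads) lies 19 mm behind it; z points along the fingers, y is the line along which they close (so a half turn about z gives the same grasp; the last joint's range is limited). The gripper opens to 85 mm and grips with 20 to 120 N. Pads are 22 mm wide; open, the fingers measure 114 mm over their backs; the gripper's body (76 mm by 85 mm) begins 54 mm behind the grasp point. The pads swing forward as they close: fully open they stand 13 mm farther back than shut.
Start: joints at [1.45, 0.359, 0.012, 0, -1.224, -0.288], TCP at [0.268, 0.619, 0.193] pointing down, gripper open.
Joint ranges: [-3.07, 3.07], [-1.43, 2.12], [-1.02, 1.25], [-3.03, 1.67], [-3.05, -0], [-3.03, 3.03]. Speed limits (rad/s): [2.39, 2.39, 3.01, 3.14, 3.14, 3.14].

## Interface

Orientations are given as a 3x3 rotation matrix whose columns are the frame's x, y, z axes.
In Python, from workcell import arm gives the robot as it stands.
- The arm moves only by the tool servo_tool, never from a script. Its argument "plan" is a list that holds one entry, the list of rows, each a list of 7 numbers: the opening, from 0 (shut) to 1 (fully open), then the shift along the tool's x, y, z in cm, then the turn, a rotation vector about the tool's x, y, z in degrees. A call has exactly 10 rows; each row shifts and turns the commanded pose from where the row before left it, along the tool's axes as they then stand; what a row does not reach is not made up. A row lasts 1/12 s, in which the tool goes at most 41.7 mm and 7.16 degrees, less where a joint would pass 70% of its speed; a pose out of reach is approached as far as the arm can. A call with a gripper value outside its range is refused whole. The fingers move at their own pace and stop on an object; "squeeze" is the grip in N (left out, the last holds). Time passes only in rows, so rows that do not move let the fingers close, or fill a call up. It gives the time, the measured TCP pose, the force, the opening and the grip force at its end, in the units of the state.
- arm.get_obs(): the state, without advancing time (a new reading comes with each control period).
- arm.snapshot(name): name is "side" or "top" or "wrist"; returns a dict with "color" (384x512x3 uint8, blue, green, red), "z_map" (384x512 float32, m along the optical axis (not along the pixel's ray), 0 where there is no reading), "fx", "fy", "cx", "cy" (pixels), "rvec" (rotation vector, rad) and "tvec" (3), from world to camera coordinates, as OpenCV has them. Camera axes: x right, y down, z forward; pixel columns grow to the right and rows downward; lengths in m; the calibration is good to about 2 mm. A picture is of the moment at which its call begins.
- arm.hand_in(): hands the job in; it is judged then, once.
The state is a dict: "time": time; "q": joint angles; "joint_vel": joint speeds; "effort": joint torques, N m; "ee_pos": TCP position; "tool_rot": TCP orientation; "force": force on the tool from outside, world axes, zero at the start; "torque": the same for the moment, N m; "width": finger opening in m; "grip_force": force on a finger pad.
Only numpy, scipy, OpenCV 4.12 (cv2) and the standard library are available. Lean on these libraries where they do the work, as an engineer would, in place of code of your own. Each camera call takes 0.05 s, during which the arm holds its last target. There are 200 camera calls.

## Working session

There is one attempt and no reset: what is moved stays moved. The work goes in short steps, Python scripts to look and compute and a tool call to move; the robot and the scene stay as the last step left them, time stands still between calls to the robot, and variables do not carry over. Pictures are saved under pics/ and viewed, at most 10 in all, crops included, and the job is handed in when it is done.

Besides the shell and the picture viewer there is one more tool, called after "Request:" as name([rows], argument=value, ...), one row to a line, values as JSON. servo_tool: Moves the arm, as the interface text tells. Its arguments: {"type":"object","properties":{"plan":{"type":"array","items":{"type":"array","items":{"type":"array","items":{"type":"number"}}}},"squeeze":{"type":"number"}},"required":["plan"]}

```bash
mkdir -p pics; cat > h.py <<'E'
import numpy as np,cv2
from workcell import arm
def snap(n,f=None):
    s=arm.snapshot(n)
    if f: cv2.imwrite('pics/'+f,s['color'])
    R=cv2.Rodrigues(np.array(s['rvec'],float))[0];t=np.array(s['tvec'],float).ravel()
    v,u=np.mgrid[:384,:512];z=s['z_map']
    P=np.stack([(u-s['cx'])/s['fx']*z,(v-s['cy'])/s['fy']*z,z],-1)
    W=(P-t)@R
    W[z==0]=np.nan
    return s,W
E
python3 - <<'E'
from h import *
for n in('top','side'):
    s,W=snap(n,n+'1.png'); np.save(n+'1.npy',W)
o=arm.get_obs();print(o['time'],o['ee_pos'],o['tool_rot'],o['width'])
a=cv2.imread('pics/top1.png');cv2.imwrite('pics/t1.png',cv2.resize(a,(800,600)))
E
```

```text
0.1 [0.26816205 0.61892511 0.19194658] [[ 9.17557388e-01 -3.97603110e-01 -4.54784856e-04]
 [-3.97603343e-01 -9.17556297e-01 -1.42235930e-03]
 [ 1.48243774e-04  1.48592026e-03 -9.99998885e-01]] 0.08572677489195027
```

View pics/t1.png

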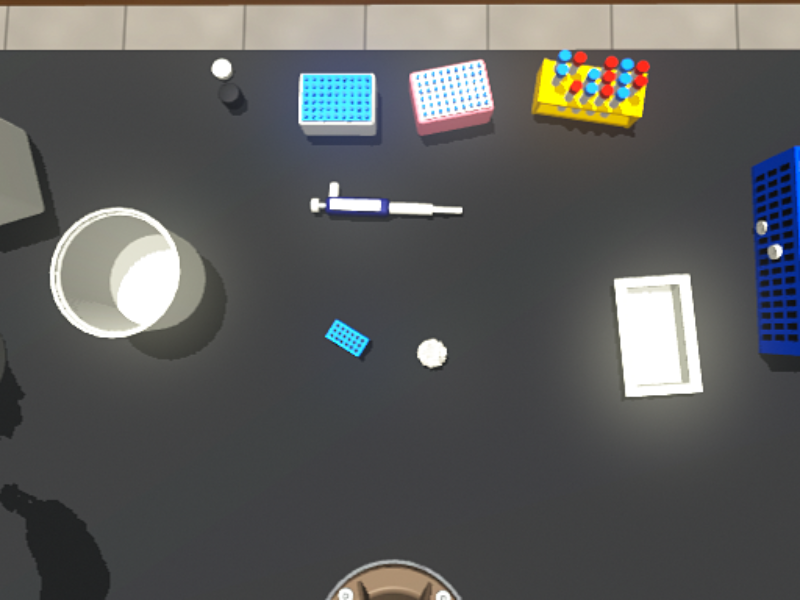

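View pics/side1.png

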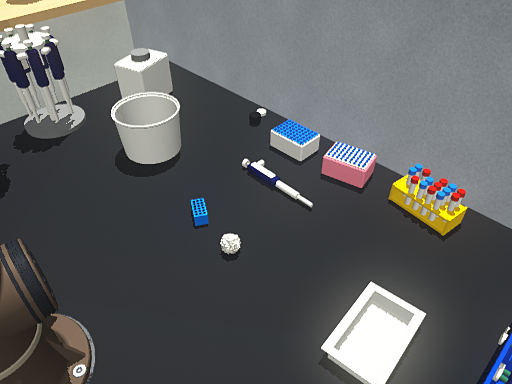

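The top picture (800x600) shows the tub on the left at about (115,272), the rack piece at (347,338), the ball at (432,353), the pipette at (385,207) and the oblong tray on the right. The side view agrees.

```bash
python3 - <<'E'
from h import *
W=np.load('top1.npy');k=.64
def reg(u0,v0,u1,v1,lo,hi):
    A=W[int(v0*k):int(v1*k),int(u0*k):int(u1*k)].reshape(-1,3);return A[(A[:,2]>lo)&(A[:,2]<hi)]
for n,r in dict(ball=(405,325,460,380,.012,.06),rack=(315,310,380,365,.024,.04),tub=(40,195,200,350,.122,.14),pip=(300,175,470,220,.01,.05)).items():
    A=reg(*r);print(n,len(A),A.min(0).round(3),A.max(0).round(3),A.mean(0).round(3))
    c,s,a=cv2.minAreaRect((A[:,:2]*1000).astype(np.float32));print(c,s,a)
E
```

```text
ball 249 [ 0.422 -0.077  0.019] [ 0.463 -0.033  0.049] [ 0.443 -0.053  0.036]
(442.76678466796875, -53.414302825927734) (40.864402770996094, 43.14057540893555) 15.58665657043457
rack 327 [0.435 0.045 0.025] [0.491 0.111 0.035] [0.464 0.079 0.03 ]
(464.0906066894531, 78.96464538574219) (59.956626892089844, 31.949087142944336) 58.96620559692383
tub 1096 [0.461 0.304 0.122] [0.644 0.487 0.135] [0.555 0.409 0.128]
(552.736572265625, 395.1376647949219) (182.36585998535156, 182.69610595703125) 81.99168395996094
pip 871 [ 0.659 -0.098  0.01 ] [0.713 0.141 0.033] [0.674 0.042 0.023]
(683.5460205078125, 21.061439514160156) (239.60653686523438, 51.87285614013672) 87.76934051513672
```

Request:
servo_tool([
  [[1, 2.56, 2.59, 0, 0, 0, 0], [1, 2.56, 2.59, 0, 0, 0, 0], [1, 2.56, 2.59, 0, 0, 0, 0], [1, 2.56, 2.59, 0, 0, 0, 0], [1, 2.56, 2.59, 0, 0, 0, 0], [1, 2.56, 2.59, 0, 0, 0, 0], [1, 2.56, 2.59, 0, 0, 0, 0], [1, 2.56, 2.59, 0, 0, 0, 0], [1, 2.56, 2.59, 0, 0, 0, 0], [1, 2.56, 2.59, 0, 0, 0, 0]],
], squeeze=30)

```text
time: 0.93
ee_pos: [0.4003, 0.2781, 0.1927]
tool_rot: [[0.918, -0.397, -0.0], [-0.397, -0.918, 0.0], [-0.0, 0.0, -1.0]]
force: [0.9, 1.1, 0.1]
width: 0.0854
grip_force: 0.0
```

Request:
servo_tool([
  [[1, 1.72, 2.88, 0, 0, 0, 0], [1, 1.72, 2.88, 0, 0, 0, 0], [1, 1.72, 2.88, 0, 0, 0, 0], [1, 1.72, 2.88, 0, 0, 0, 0], [1, 1.72, 2.88, 0, 0, 0, 0], [1, 1.72, 2.88, 0, 0, 0, 0], [1, 1.72, 2.88, 0, 0, 0, 0], [1, 1.72, 2.88, 0, 0, 0, 0], [1, 1.72, 2.88, 0, 0, 0, 0], [1, 1.72, 2.88, 0, 0, 0, 0]],
])

```text
time: 1.77
ee_pos: [0.4432, -0.0544, 0.1928]
tool_rot: [[0.918, -0.397, 0.0], [-0.397, -0.918, 0.0], [0.0, -0.0, -1.0]]
force: [1.1, -0.0, 0.9]
width: 0.0854
grip_force: 0.0
```

```bash
python3 - <<'E'
from h import *
s,W=snap('wrist','w1.png')
m=(W[...,2]>.012)&(W[...,2]<.055)
n,l,st,c=cv2.connectedComponentsWithStats(m.astype(np.uint8))
for i in range(1,n):
    if st[i,4]>200:
        A=W[l==i];print(st[i],A.mean(0).round(4),A.min(0).round(3),A.max(0).round(3),cv2.minAreaRect((A[:,:2]*1000).astype(np.float32)))
E
```

```text
[   0    0   91   39 1897] [0.668  0.0891 0.023 ] [0.659 0.035 0.012] [0.689 0.138 0.03 ] ((670.5593872070312, 85.09806823730469), (103.1066665649414, 28.098241806030273), 79.63703155517578)
[ 238  144   42   41 1216] [ 0.4447 -0.0551  0.0355] [ 0.421 -0.076  0.012] [ 0.465 -0.031  0.046] ((441.8978576660156, -53.51111602783203), (43.985694885253906, 43.80113983154297), 40.319461822509766)
[ 115  174   59   37 1757] [0.4652 0.0758 0.0283] [0.436 0.045 0.012] [0.493 0.112 0.032] ((464.3034973144531, 78.39786529541016), (60.200172424316406, 32.51567840576172), 58.97892761230469)
```

View pics/w1.png

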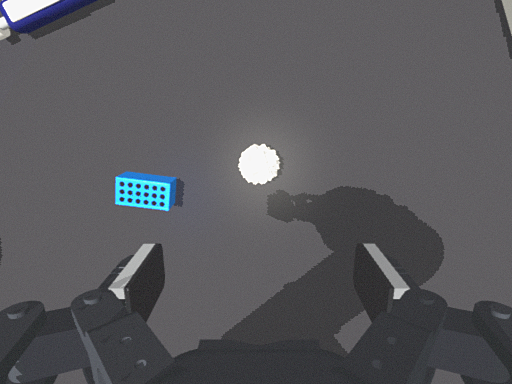

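The wrist view shows the ball at (260,164) and the rack piece at (145,192); their positions agree with the top camera.

Request:
servo_tool([
  [[1, -0.15, 0, 2, 0, 0, 0], [1, 0, 0, 2, 0, 0, 0], [1, 0, 0, 2, 0, 0, 0], [1, 0, 0, 2, 0, 0, 0], [1, 0, 0, 2, 0, 0, 0], [1, 0, 0, 2, 0, 0, 0], [1, 0, 0, 2, 0, 0, 0], [1, 0, 0, 2, 0, 0, 0], [1, 0, 0, 1.5, 0, 0, 0], [1, 0, 0, 1, 0, 0, 0]],
])

```text
time: 2.65
ee_pos: [0.4411, -0.0524, 0.0061]
tool_rot: [[0.917, -0.398, -0.002], [-0.398, -0.917, -0.001], [-0.002, 0.001, -1.0]]
force: [-0.4, -0.1, 0.4]
width: 0.0855
grip_force: 0.0
```

Request:
servo_tool([
  [[0, 0, 0, 0, 0, 0, 0], [0, 0, 0, 0, 0, 0, 0], [0, 0, 0, 0, 0, 0, 0], [0, 0, 0, 0, 0, 0, 0], [0, 0, 0, 0, 0, 0, 0], [0, 0, 0, 0, 0, 0, 0], [0, 0, 0, 0, 0, 0, 0], [0, 0, 0, 0, 0, 0, 0], [0, 0, 0, 0, 0, 0, 0], [0, 0, 0, 0, 0, 0, 0]],
])

```text
time: 3.48
ee_pos: [0.4423, -0.0521, 0.0079]
tool_rot: [[0.918, -0.398, 0.0], [-0.398, -0.918, 0.0], [0.0, -0.0, -1.0]]
force: [0.1, 0.3, -0.2]
width: 0.0
grip_force: 0.0
```

```bash
python3 - <<'E'
from h import *
s,W=snap('wrist','w2.png')
s,W=snap('side','s2.png')
a=cv2.imread('pics/w2.png');b=s['color'][150:300,130:330]
cv2.imwrite('pics/c2.png',np.vstack([a[:,:][:, :],cv2.resize(b,(512,384))])[::1][:, :] if 0 else np.hstack([cv2.resize(a,(400,300)),cv2.resize(b,(400,300))]))
E
```

```text
(no output)
```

View pics/c2.png

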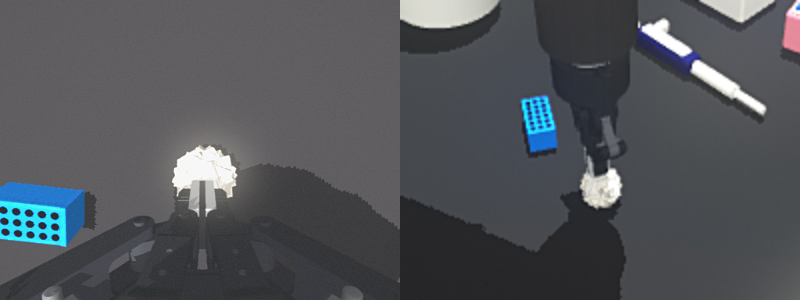

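```bash
python3 - <<'E'
from h import *
for cam in('side','top','wrist'):
    s,W=snap(cam)
    c=s['color'].astype(int)
    m=(c.min(-1)>110)&(c.max(-1)-c.min(-1)<50)&(W[...,2]>.004)&(W[...,2]<.06)&(abs(W[...,0]-.443)<.07)&(abs(W[...,1]+.053)<.07)
    A=W[m];print(cam,m.sum(),A.min(0).round(3),A.max(0).round(3),A.mean(0).round(3),cv2.minEnclosingCircle((A[:,:2]*1000).astype(np.float32)))
    dz=s['z_map']
E
```

```text
side 292 [ 0.421 -0.077  0.006] [ 0.465 -0.035  0.058] [ 0.438 -0.061  0.032] ((443.2169494628906, -55.41071701049805), 22.178329467773438)Traceback (most recent call last):
  File "<stdin>", line 6, in <module>
    return umr_minimum(a, axis, None, out, keepdims, initial, where)
ValueError: zero-size array to reduction operation minimum which has no identity
```

```bash
python3 - <<'E'
from h import *
o=arm.get_obs();print({k:np.round(v,4) for k,v in o.items()})
a=cv2.imread('pics/w2.png')[150:300,170:310];b=cv2.imread('pics/s2.png')[190:270,190:270]
cv2.imwrite('pics/c3.png',np.hstack([cv2.resize(a,(400,428),interpolation=2),cv2.resize(b,(400,428),interpolation=2)]))
E
```

```text
{'time': np.float64(3.6833), 'q': array([ 0.328 ,  0.202 , -0.7171, -0.    , -0.6518,  0.834 ]), 'joint_vel': array([-0.0018,  0.0001, -0.0005, -0.0005, -0.001 , -0.0007]), 'effort': array([-4.00000e-04, -3.55086e+01,  1.89387e+01,  4.47670e+00,
       -9.00000e-04, -0.00000e+00]), 'ee_pos': array([ 0.4422, -0.0521,  0.0078]), 'tool_rot': array([[ 9.176e-01, -3.975e-01, -1.000e-04],
       [-3.975e-01, -9.176e-01, -0.000e+00],
       [-1.000e-04,  0.000e+00, -1.000e+00]]), 'force': array([-0.1033, -0.6511, -0.3231]), 'torque': array([ 0.0337, -0.0268, -0.0031]), 'grip_force': np.float64(0.0), 'width': np.float64(0.0)}
```

View pics/c3.png

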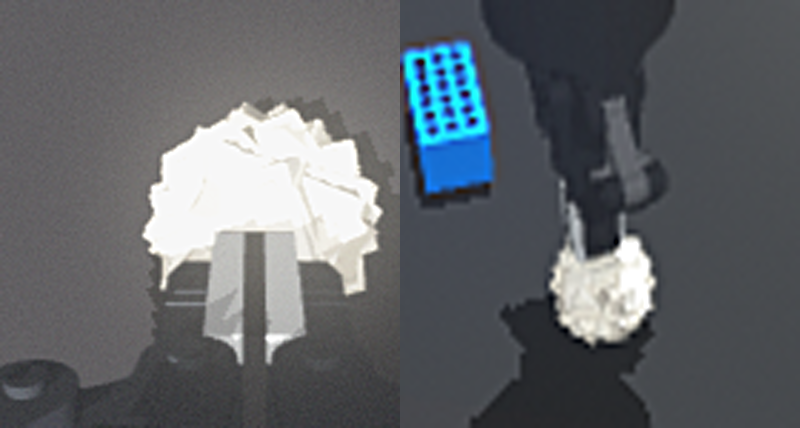

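The enlarged crops show the shut fingers entering the top of the ball. The ball hasn't moved, the opening reads 0 and there's no grip force, so the fingers closed without meeting the core. I'll open, then close again in small steps and watch the grip force.

Request:
servo_tool([
  [[1, 0, 0, 0, 0, 0, 0], [1, 0, 0, 0, 0, 0, 0], [1, 0, 0, 0, 0, 0, 0], [1, 0, 0, 0, 0, 0, 0], [1, 0, 0, 0, 0, 0, 0], [1, 0, 0, 0, 0, 0, 0], [1, 0, 0, 0, 0, 0, 0], [1, 0, 0, 0, 0, 0, 0], [1, 0, 0, 0, 0, 0, 0], [1, 0, 0, 0, 0, 0, 0]],
])

```text
time: 4.52
ee_pos: [0.4422, -0.0521, 0.0078]
tool_rot: [[0.918, -0.398, -0.0], [-0.398, -0.918, -0.0], [-0.0, 0.0, -1.0]]
force: [0.4, -0.2, 0.1]
width: 0.0852
grip_force: 0.0
```

Request:
servo_tool([
  [[0.6, 0, 0, 0, 0, 0, 0], [0.6, 0, 0, 0, 0, 0, 0], [0.55, 0, 0, 0, 0, 0, 0], [0.5, 0, 0, 0, 0, 0, 0], [0.48, 0, 0, 0, 0, 0, 0], [0.46, 0, 0, 0, 0, 0, 0], [0.44, 0, 0, 0, 0, 0, 0], [0.42, 0, 0, 0, 0, 0, 0], [0.4, 0, 0, 0, 0, 0, 0], [0.4, 0, 0, 0, 0, 0, 0]],
])

```text
time: 5.35
ee_pos: [0.4423, -0.0521, 0.0078]
tool_rot: [[0.918, -0.398, 0.0], [-0.398, -0.918, -0.0], [0.0, -0.0, -1.0]]
force: [0.9, 0.6, 0.2]
width: 0.0347
grip_force: 0.0
```

```bash
python3 - <<'E'
from h import *
snap('wrist','w4.png');snap('side','s4.png')
a=cv2.imread('pics/w4.png')[100:384,80:420];b=cv2.imread('pics/s4.png')[190:270,190:270]
cv2.imwrite('pics/c4.png',np.hstack([cv2.resize(a,(400,334),interpolation=2),cv2.resize(b,(334,334),interpolation=2)]))
E
```

```text
(no output)
```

View pics/c4.png

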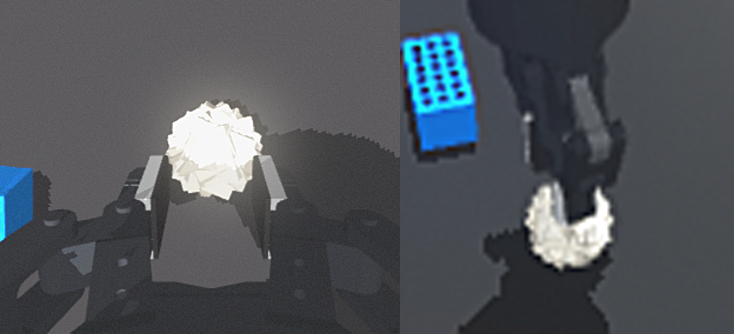

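```bash
python3 - <<'E'
from h import *
o=arm.get_obs();p=o['ee_pos'];R=o['tool_rot'];print(o['width'])
for cam in('side','wrist'):
    s,W=snap(cam,cam+'5.png')
    c=s['color'].astype(int)
    d=c.max(-1)<150
    L=(W-p)@R  # tool frame
    near=(np.linalg.norm(W-p,axis=-1)<.09)&(W[...,2]>.0035)
    for nm,m in(('dark',near&d),('white',near&~d)):
        A=L[m];print(cam,nm,m.sum(),'tool min',np.nanpercentile(A,1,0).round(3),'max',np.nanpercentile(A,99,0).round(3))
    v,u=np.nonzero(near)
    if cam=='wrist':
        for r in range(150,300,10):
            print(r,[(cc,*(L[r,cc]*1000).round().astype(int),int(c[r,cc].mean())) for cc in range(190,330,12) if near[r,cc]])
E
```

```text
0.033708182256669876
side dark 122 tool min [-0.04  -0.029 -0.085] max [0.026 0.056 0.004]
side white 239 tool min [-0.018 -0.013 -0.068] max [ 0.022  0.027 -0.001]
wrist dark 3650 tool min [-0.011 -0.033 -0.086] max [ 0.013  0.033 -0.042]
wrist white 5760 tool min [-0.015 -0.023 -0.077] max [ 0.022  0.023 -0.008]
150 []
160 []
170 []
180 []
190 [(250, np.int64(22), np.int64(-4), np.int64(-14), 220), (262, np.int64(20), np.int64(2), np.int64(-6), 170)]
200 [(238, np.int64(17), np.int64(-11), np.int64(-16), 248), (250, np.int64(20), np.int64(-4), np.int64(-24), 212), (262, np.int64(20), np.int64(2), np.int64(-24), 247), (274, np.int64(20), np.int64(8), np.int64(-24), 248), (286, np.int64(16), np.int64(15), np.int64(-13), 251)]
210 [(238, np.int64(14), np.int64(-10), np.int64(-22), 247), (250, np.int64(16), np.int64(-4), np.int64(-29), 247), (262, np.int64(16), np.int64(2), np.int64(-30), 247), (274, np.int64(16), np.int64(8), np.int64(-27), 238), (286, np.int64(13), np.int64(15), np.int64(-21), 245)]
220 [(226, np.int64(9), np.int64(-17), np.int64(-24), 247), (238, np.int64(11), np.in
[... 2525 characters left out ...]
4(7), np.int64(-17), np.int64(-71), 56), (298, np.int64(-1), np.int64(17), np.int64(-57), 74), (310, np.int64(10), np.int64(19), np.int64(-77), 160), (322, np.int64(11), np.int64(23), np.int64(-79), 60)]
280 [(190, np.int64(12), np.int64(-23), np.int64(-86), 61), (202, np.int64(12), np.int64(-19), np.int64(-86), 53), (214, np.int64(2), np.int64(-17), np.int64(-71), 51), (298, np.int64(-5), np.int64(17), np.int64(-59), 63), (310, np.int64(7), np.int64(19), np.int64(-78), 60), (322, np.int64(12), np.int64(21), np.int64(-86), 65)]
290 [(214, np.int64(-1), np.int64(-17), np.int64(-73), 43), (298, np.int64(-9), np.int64(17), np.int64(-60), 60), (310, np.int64(3), np.int64(19), np.int64(-79), 63)]
```

The depth map explains it. The finger ends are really about 48 mm behind the reported TCP, so they closed just above the ball, which matches the side view. The stated TCP is off by that much along z. I'll open, go down in part and measure again.

Request:
servo_tool([
  [[1, 0, 0, 0, 0, 0, 0], [1, 0, 0, 0, 0, 0, 0], [1, 0, 0, 0, 0, 0, 0], [1, 0, 0, 0, 0, 0, 0], [1, 0, 0, 0.5, 0, 0, 0], [1, 0, 0, 0.5, 0, 0, 0], [1, 0, 0, 0.5, 0, 0, 0], [1, 0, 0, 0.5, 0, 0, 0], [1, 0, 0, 0.5, 0, 0, 0], [1, 0, 0, 0, 0, 0, 0]],
])

```text
time: 6.38
ee_pos: [0.4414, -0.0524, -0.0184]
tool_rot: [[0.918, -0.398, -0.002], [-0.398, -0.918, -0.001], [-0.002, 0.001, -1.0]]
force: [-0.5, 0.4, 0.1]
width: 0.0853
grip_force: 0.0
```

```bash
cat > tip.py <<'E'
from h import *
o=arm.get_obs();p=o['ee_pos'];R=o['tool_rot'];print('w',o['width'],'p',p.round(4),'F',o['force'].round(1))
s,W=snap('wrist','wt.png')
L=(W-p)@R
h=o['width']/2
m=(abs(abs(L[...,1])-h-.004)<.012)&(L[...,0]>.003)&(L[...,0]<.016)&(L[...,2]>-.12)&(W[...,2]>.004)
for sg in(-1,1):
    A=L[m&(np.sign(L[...,1])==sg)]
    print(sg,len(A),(np.sort(A[:,2])[::-1][[5,20,50,100]]*1000).round(1),'inner y',(np.nanpercentile(abs(A[:,1]),2)*1000).round(1))
E
python3 tip.py
```

```text
w 0.08532778514959245 p [ 0.4414 -0.0524 -0.0184] F [-0.5  0.4  0.1]
-1 4693 [-52.3 -53.6 -55.9 -57.5] inner y 38.0
1 4621 [-51.9 -53.8 -55.8 -57.4] inner y 38.5
```

Request:
servo_tool([
  [[1, 0, 0, 0.5, 0, 0, 0], [1, 0, 0, 0.5, 0, 0, 0], [1, 0, 0, 0.5, 0, 0, 0], [1, 0, 0, 0.5, 0, 0, 0], [1, 0, 0, 0.2, 0, 0, 0], [1, 0, 0, 0, 0, 0, 0], [0, 0, 0, 0, 0, 0, 0], [0, 0, 0, 0, 0, 0, 0], [0, 0, 0, 0, 0, 0, 0], [0, 0, 0, 0, 0, 0, 0]],
])

```text
time: 7.27
ee_pos: [0.4425, -0.0521, -0.0387]
tool_rot: [[0.918, -0.397, 0.001], [-0.397, -0.918, 0.0], [0.001, -0.0, -1.0]]
force: [-1.2, 0.2, 5.7]
width: 0.0535
grip_force: 30.6
```

Request:
servo_tool([
  [[0, 0, 0, 0, 0, 0, 0], [0, 0, 0, 0, 0, 0, 0], [0, 0, 0, 0, 0, 0, 0], [0, 0, 0, 0, 0, 0, 0], [0, 0, 0, 0, 0, 0, 0], [0, 0, 0, 0, 0, 0, 0], [0, 0, 0, 0, 0, 0, 0], [0, 0, 0, 0, 0, 0, 0], [0, 0, 0, 0, 0, 0, 0], [0, 0, 0, 0, 0, 0, 0]],
])

```text
time: 8.1
ee_pos: [0.4425, -0.0521, -0.0387]
tool_rot: [[0.918, -0.397, 0.001], [-0.397, -0.918, 0.0], [0.001, -0.0, -1.0]]
force: [-1.5, -0.1, 5.5]
width: 0.0535
grip_force: 30.7
```

```bash
python3 tip.py; python3 - <<'E'
from h import *
snap('side','s6.png')
a=cv2.imread('pics/wt.png')[100:384,80:420];b=cv2.imread('pics/s6.png')[190:270,190:270]
cv2.imwrite('pics/c6.png',np.hstack([cv2.resize(a,(400,334),interpolation=2),cv2.resize(b,(334,334),interpolation=2)]))
E
```

```text
w 0.05352206773849964 p [ 0.4425 -0.0521 -0.0387] F [-1.5 -0.1  5.5]
-1 3287 [-43.8 -46.2 -47.7 -49.6] inner y 19.7
1 3259 [-44.1 -46.1 -48.  -49.7] inner y 20.0
```

View pics/c6.png

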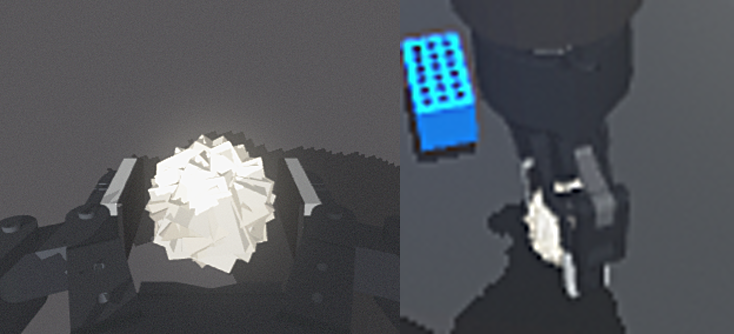

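The ball stands between the pads with a visible gap on each side, at about (137..148) and (274..285). The fingers are stopped with an upward force of 5.5 N, so the tips are probably touching the bench as they swing forward. I'll raise a little while they close.

Request:
servo_tool([
  [[0, 0, 0, -0.2, 0, 0, 0], [0, 0, 0, -0.2, 0, 0, 0], [0, 0, 0, -0.2, 0, 0, 0], [0, 0, 0, -0.2, 0, 0, 0], [0, 0, 0, 0, 0, 0, 0], [0, 0, 0, 0, 0, 0, 0], [0, 0, 0, 0, 0, 0, 0], [0, 0, 0, 0, 0, 0, 0], [0, 0, 0, 0, 0, 0, 0], [0, 0, 0, 0, 0, 0, 0]],
])

```text
time: 9.03
ee_pos: [0.4422, -0.0521, -0.0313]
tool_rot: [[0.918, -0.398, -0.0], [-0.398, -0.918, -0.0], [-0.0, 0.0, -1.0]]
force: [-0.1, -1.4, 0.0]
width: 0.0536
grip_force: 31.5
```

```bash
python3 tip.py
```

```text
w 0.053585722943600776 p [ 0.4422 -0.0521 -0.0313] F [-0.1 -1.4  0. ]
-1 3308 [-43.4 -45.9 -47.7 -49.6] inner y 19.7
1 3268 [-43.3 -45.8 -47.8 -49.7] inner y 20.1
```

Request:
servo_tool([
  [[0, 0, 0, -0.5, 0, 0, 0], [0, 0, 0, -0.5, 0, 0, 0], [0, 0, 0, -1, 0, 0, 0], [0, 0, 0, -1, 0, 0, 0], [0, 0, 0, -1, 0, 0, 0], [0, 0, 0, -1, 0, 0, 0], [0, 0, 0, -1, 0, 0, 0], [0, 0, 0, -1, 0, 0, 0], [0, 0, 0, 0, 0, 0, 0], [0, 0, 0, 0, 0, 0, 0]],
])

```text
time: 9.92
ee_pos: [0.4427, -0.0519, 0.0395]
tool_rot: [[0.918, -0.398, 0.002], [-0.398, -0.918, 0.001], [0.001, -0.001, -1.0]]
force: [-0.4, 0.2, -0.3]
width: 0.0536
grip_force: 31.6
```

```bash
python3 tip.py;python3 - <<'E'
from h import *
snap('side','s7.png')
a=cv2.imread('pics/wt.png')[100:384,80:420];b=cv2.imread('pics/s7.png')[150:270,170:290]
cv2.imwrite('pics/c7.png',np.hstack([cv2.resize(a,(400,334),interpolation=2),cv2.resize(b,(334,334),interpolation=2)]))
E
```

```text
w 0.05356547528680483 p [ 0.4427 -0.0519  0.0395] F [-0.4  0.2 -0.3]
-1 3297 [-42.8 -46.1 -47.8 -49.9] inner y 19.9
1 3266 [-43.5 -45.9 -47.8 -49.7] inner y 20.0
```

View pics/c7.png

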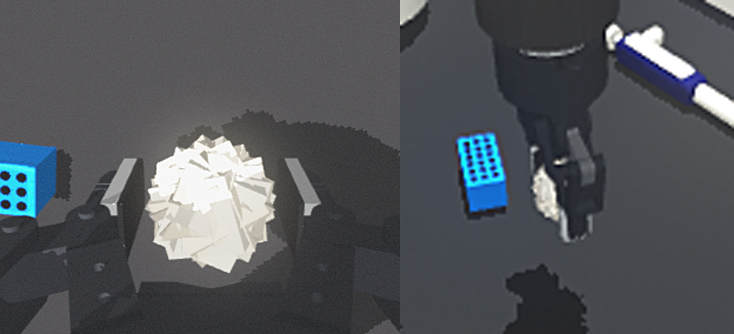

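The ball is held between the pads and lifted clear of the bench: it's in the fingers at crop (215,200), with only a shadow left below. On to the tub.

Request:
servo_tool([
  [[0, 0, 0, -3.5, 0, 0, 0], [0, 0, 0, -3.5, 0, 0, 0], [0, 0, 0, -3.5, 0, 0, 0], [0, -0.55, -3.25, 0, 0, 0, 0], [0, -0.55, -3.25, 0, 0, 0, 0], [0, -0.55, -3.25, 0, 0, 0, 0], [0, -0.55, -3.25, 0, 0, 0, 0], [0, -0.55, -3.25, 0, 0, 0, 0], [0, -0.55, -3.25, 0, 0, 0, 0], [0, -0.55, -3.25, 0, 0, 0, 0]],
])

```text
time: 10.85
ee_pos: [0.497, 0.1734, 0.143]
tool_rot: [[0.918, -0.397, -0.001], [-0.397, -0.918, -0.001], [-0.001, 0.001, -1.0]]
force: [0.1, -0.9, 0.1]
width: 0.0533
grip_force: 32.0
```

Request:
servo_tool([
  [[0, -0.55, -3.25, 0, 0, 0, 0], [0, -0.55, -3.25, 0, 0, 0, 0], [0, -0.55, -3.25, 0, 0, 0, 0], [0, -0.55, -3.25, 0, 0, 0, 0], [0, -0.55, -3.25, 0, 0, 0, 0], [0, -0.55, -3.25, 0, 0, 0, 0], [0, -0.55, -3.25, 0, 0, 0, 0], [0, 0, 0, 0, 0, 0, 0], [0, 0, 0, 0, 0, 0, 0], [0, 0, 0, 0, 0, 0, 0]],
])

```text
time: 11.68
ee_pos: [0.5518, 0.3955, 0.1422]
tool_rot: [[0.918, -0.397, -0.002], [-0.397, -0.918, -0.002], [-0.001, 0.002, -1.0]]
force: [-0.1, -1.3, 0.2]
width: 0.0535
grip_force: 32.0
```

Request:
servo_tool([
  [[0, 0, 0, 2, 0, 0, 0], [0, 0, 0, 2, 0, 0, 0], [0, 0, 0, 2, 0, 0, 0], [0, 0, 0, 2, 0, 0, 0], [0, 0, 0, 1.5, 0, 0, 0], [0, 0, 0, 0.5, 0, 0, 0], [0, 0, 0, 0, 0, 0, 0], [0, 0, 0, 0, 0, 0, 0], [1, 0, 0, 0, 0, 0, 0], [1, 0, 0, 0, 0, 0, 0]],
])

```text
time: 12.52
ee_pos: [0.5531, 0.3965, 0.0453]
tool_rot: [[0.918, -0.398, 0.002], [-0.398, -0.918, 0.002], [0.001, -0.002, -1.0]]
force: [0.6, 0.1, 0.4]
width: 0.076
grip_force: 0.0
```

Request:
servo_tool([
  [[1, 0, 0, 0, 0, 0, 0], [1, 0, 0, 0, 0, 0, 0], [1, 0, 0, 0, 0, 0, 0], [1, 0, 0, 0, 0, 0, 0], [1, 0, 0, -1, 0, 0, 0], [1, 0, 0, -2, 0, 0, 0], [1, 0, 0, -2.5, 0, 0, 0], [1, 0, 0, -2.5, 0, 0, 0], [1, 0, 0, -2, 0, 0, 0], [1, 0, 0, 0, 0, 0, 0]],
])

```text
time: 13.35
ee_pos: [0.5547, 0.3978, 0.1501]
tool_rot: [[0.918, -0.397, 0.006], [-0.397, -0.918, 0.005], [0.004, -0.007, -1.0]]
force: [0.3, 0.1, 0.3]
width: 0.0853
grip_force: 0.0
```

```bash
python3 - <<'E'
from h import *
s,W=snap('wrist','w8.png')
m=(np.hypot(W[...,0]-.553,W[...,1]-.396)<.065)&(W[...,2]>.02)&(W[...,2]<.09)
A=W[m];print(len(A),A.mean(0),A.max(0))
E
```

```text
1608 [0.56030667 0.398054   0.04168907] [0.57993895 0.4218259  0.05268631]
```

View pics/w8.png

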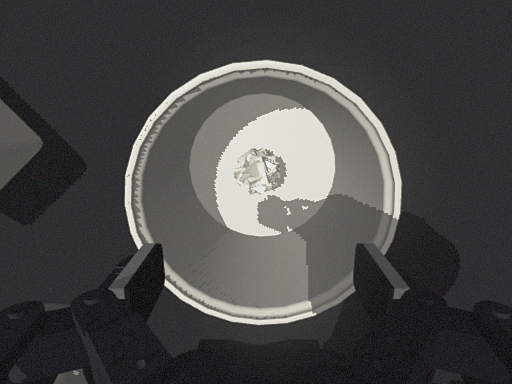

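The ball lies on the tub floor at (260,171). Next, the rack piece.

Request:
servo_tool([
  [[1, 0.44, 3.28, 0, 0, 0, 0], [1, 0.44, 3.28, 0, 0, 0, 0], [1, 0.44, 3.28, 0, 0, 0, 0], [1, 0.44, 3.28, 0, 0, 0, 0], [1, 0.44, 3.28, 0, 0, 0, 0], [1, 0.44, 3.28, 0, 0, 0, 0], [1, 0.44, 3.28, 0, 0, 0, 0], [1, 0.44, 3.28, 0, 0, 0, 0], [1, 0.44, 3.28, 0, 0, 0, 0], [1, 0.44, 3.28, 0, 0, 0, 0]],
])

```text
time: 14.23
ee_pos: [0.4613, 0.0759, 0.1435]
tool_rot: [[0.918, -0.397, -0.001], [-0.397, -0.918, -0.0], [-0.0, 0.0, -1.0]]
force: [0.9, 0.1, 0.8]
width: 0.0858
grip_force: 0.0
```

Request:
servo_tool([
  [[1, 0, 0, 0, 0, 0, 7], [1, 0, 0, 0, 0, 0, 7], [1, 0, 0, 0, 0, 0, 7], [1, 0, 0, 0, 0, 0, 7], [1, 0, 0, 0, 0, 0, 7], [1, 0, 0, 0, 0, 0, 7], [1, 0, 0, 0, 0, 0, 7], [1, 0, 0, 0, 0, 0, 7], [1, 0, 0, 0, 0, 0, 7], [1, 0, 0, 0, 0, 0, 7]],
])

```text
time: 15.07
ee_pos: [0.462, 0.0773, 0.1435]
tool_rot: [[-0.066, -0.998, -0.001], [-0.998, 0.066, -0.0], [0.0, 0.001, -1.0]]
force: [-0.1, -0.2, -0.3]
width: 0.0855
grip_force: 0.0
```

Request:
servo_tool([
  [[1, 0, 0, 0, 0, 0, 7], [1, 0, 0, 0, 0, 0, 7], [1, 0, 0, 0, 0, 0, 7], [1, 0, 0, 0, 0, 0, 6.6], [1, 0, 0, 1, 0, 0, 0], [1, 0, 0, 1, 0, 0, 0], [1, 0, 0, 1, 0, 0, 0], [1, 0, 0, 1, 0, 0, 0], [1, 0, 0, 0, 0, 0, 0], [1, 0, 0, 0, 0, 0, 0]],
])

```text
time: 15.9
ee_pos: [0.4617, 0.0771, 0.1027]
tool_rot: [[-0.514, -0.858, -0.002], [-0.858, 0.514, -0.001], [0.002, 0.001, -1.0]]
force: [0.2, -0.3, -0.0]
width: 0.0855
grip_force: 0.0
```

```bash
python3 - <<'E'
from h import *
o=arm.get_obs();p=o['ee_pos'];R=o['tool_rot'];print(p,o['q'])
s,W=snap('wrist','w9.png');L=(W-p)@R
m=(W[...,2]>.02)&(W[...,2]<.036)&(np.linalg.norm(W[...,:2]-[.464,.079],axis=-1)<.05)
A=L[m];print(len(A),A.min(0).round(4),A.max(0).round(4),cv2.minAreaRect((A[:,:2]*1000).astype(np.float32)))
E
```

```text
[0.46170242 0.07705986 0.10267108] [ 5.87544265e-01  1.01146696e-01 -5.55067209e-01 -2.12192033e-05
 -9.17168376e-01 -1.12714761e+00]
2786 [-0.0325 -0.0178  0.0703] [0.0273 0.0144 0.0827] ((-2.6004810333251953, -1.668558120727539), (32.09580612182617, 59.76278305053711), 89.8931884765625)
```

Request:
servo_tool([
  [[1, -0.25, -0.17, 1, 0, 0, 0], [1, 0, 0, 1.8, 0, 0, 0], [1, 0, 0, 1.8, 0, 0, 0], [1, 0, 0, 1.8, 0, 0, 0], [1, 0, 0, 1.8, 0, 0, 0], [1, 0, 0, 1.8, 0, 0, 0], [1, 0, 0, 1.8, 0, 0, 0], [1, 0, 0, 1, 0, 0, 0], [1, 0, 0, 0.8, 0, 0, 0], [1, 0, 0, 0, 0, 0, 0]],
], squeeze=30)

```text
time: 16.78
ee_pos: [0.4645, 0.0784, -0.0337]
tool_rot: [[-0.515, -0.857, -0.002], [-0.857, 0.515, -0.001], [0.002, 0.001, -1.0]]
force: [-0.8, 0.4, -1.2]
width: 0.0857
grip_force: 0.0
```

Request:
servo_tool([
  [[0, 0, 0, 0, 0, 0, 0], [0, 0, 0, 0, 0, 0, 0], [0, 0, 0, 0, 0, 0, 0], [0, 0, 0, 0, 0, 0, 0], [0, 0, 0, 0, 0, 0, 0], [0, 0, 0, 0, 0, 0, 0], [0, 0, 0, 0, 0, 0, 0], [0, 0, 0, 0, 0, 0, 0], [0, 0, 0, 0, 0, 0, 0], [0, 0, 0, 0, 0, 0, 0]],
])

```text
time: 17.62
ee_pos: [0.4657, 0.0791, -0.0314]
tool_rot: [[-0.515, -0.857, 0.001], [-0.857, 0.515, 0.001], [-0.001, -0.001, -1.0]]
force: [-1.1, 0.2, 6.1]
width: 0.0316
grip_force: 30.1
```

Request:
servo_tool([
  [[0, 0, 0, -0.3, 0, 0, 0], [0, 0, 0, -0.5, 0, 0, 0], [0, 0, 0, -1, 0, 0, 0], [0, 0, 0, -1.5, 0, 0, 0], [0, 0, 0, -1.5, 0, 0, 0], [0, 0, 0, -1.5, 0, 0, 0], [0, 0, 0, -1.5, 0, 0, 0], [0, 0, 0, -1.2, 0, 0, 0], [0, 0, 0, 0, 0, 0, 0], [0, 0, 0, 0, 0, 0, 0]],
])

```text
time: 18.45
ee_pos: [0.4655, 0.0791, 0.0586]
tool_rot: [[-0.515, -0.857, 0.002], [-0.857, 0.515, 0.001], [-0.002, -0.001, -1.0]]
force: [-1.3, 0.1, -1.1]
width: 0.0311
grip_force: 29.9
```

```bash
python3 - <<'E'
from h import *
o=arm.get_obs();p=o['ee_pos'];R=o['tool_rot'];print(p,o['width'],o['grip_force'],o['force'])
for cam in('side','wrist'):
    s,W=snap(cam,cam+'10.png');L=(W-p)@R
    c=s['color'].astype(int)
    m=(c[...,0]-c[...,2]>80)&(np.linalg.norm(W[...,:2]-p[:2],axis=-1)<.08)
    A=W[m];print(cam,len(A),np.percentile(A,2,0).round(3),np.percentile(A,98,0).round(3));A=L[m];print(np.percentile(A,2,0).round(3),np.percentile(A,98,0).round(3))
E
```

```text
[0.46554035 0.07909408 0.05860214] 0.03112556730733578 29.891368746757507 [-1.33289603  0.10525955 -1.09832982]
side 349 [0.439 0.046 0.091] [0.488 0.105 0.122]
[-0.027 -0.016 -0.064] [ 0.032  0.015 -0.033]
wrist 8892 [0.437 0.046 0.093] [0.487 0.105 0.12 ]
[-0.027 -0.015 -0.061] [ 0.032  0.016 -0.034]
```

The rack piece is lifted and level, with its underside at about z = 0.092. On to the tub.

Request:
servo_tool([
  [[0, 0, 0, -2.5, 0, 0, 0], [0, 0, 0, -3, 0, 0, 0], [0, 0, 0, -2.5, 0, 0, 0], [0, -2.65, 0.73, 0, 0, 0, 0], [0, -2.65, 0.73, 0, 0, 0, 0], [0, -2.65, 0.73, 0, 0, 0, 0], [0, -2.65, 0.73, 0, 0, 0, 0], [0, -2.65, 0.73, 0, 0, 0, 0], [0, -2.65, 0.73, 0, 0, 0, 0], [0, -2.65, 0.73, 0, 0, 0, 0]],
])

```text
time: 19.38
ee_pos: [0.5167, 0.2651, 0.1365]
tool_rot: [[-0.515, -0.857, -0.002], [-0.857, 0.515, -0.001], [0.002, 0.001, -1.0]]
force: [0.6, 0.0, 0.4]
width: 0.0316
grip_force: 29.9
```

Request:
servo_tool([
  [[0, -2.65, 0.73, 0, 0, 0, 0], [0, -2.65, 0.73, 0, 0, 0, 0], [0, -2.65, 0.73, 0, 0, 0, 0], [0, -2.65, 0.73, 0, 0, 0, 0], [0, -2.65, 0.73, 0, 0, 0, 0], [0, 0, 0, 0, 0, 0, 0], [0, 0, 0, 0, 0, 0, 0], [0, 0, 0, 0, 0, 0, 0], [0, 0, 0, 0, 0, 0, 0], [0, 0, 0, 0, 0, 0, 0]],
])

```text
time: 20.22
ee_pos: [0.5539, 0.3956, 0.1378]
tool_rot: [[-0.516, -0.857, -0.0], [-0.857, 0.516, -0.0], [0.0, 0.0, -1.0]]
force: [0.7, 0.5, 0.3]
width: 0.0311
grip_force: 29.9
```

Request:
servo_tool([
  [[0, 0, 0, 2, 0, 0, 0], [0, 0, 0, 2, 0, 0, 0], [0, 0, 0, 2, 0, 0, 0], [0, 0, 0, 1.5, 0, 0, 0], [0, 0, 0, 1, 0, 0, 0], [0, 0, 0, 0, 0, 0, 0], [0, 0, 0, 0, 0, 0, 0], [1, 0, 0, 0, 0, 0, 0], [1, 0, 0, 0, 0, 0, 0], [1, 0, 0, 0, 0, 0, 0]],
])

```text
time: 21.05
ee_pos: [0.5545, 0.397, 0.0541]
tool_rot: [[-0.515, -0.857, 0.001], [-0.857, 0.515, 0.002], [-0.002, -0.0, -1.0]]
force: [0.5, -0.2, -0.0]
width: 0.0667
grip_force: 0.0
```

Request:
servo_tool([
  [[1, 0, 0, 0, 0, 0, 0], [1, 0, 0, 0, 0, 0, 0], [1, 0, 0, 0, 0, 0, 0], [1, 0, 0, 0, 0, 0, 0], [1, 0, 0, -1, 0, 0, 0], [1, 0, 0, -2, 0, 0, 0], [1, 0, 0, -3, 0, 0, 0], [1, 0, 0, -3, 0, 0, 0], [1, 0, 0, -2, 0, 0, 0], [1, 0, 0, 0, 0, 0, 0]],
])

```text
time: 21.88
ee_pos: [0.5564, 0.3983, 0.1696]
tool_rot: [[-0.515, -0.857, 0.007], [-0.857, 0.515, 0.006], [-0.008, -0.003, -1.0]]
force: [-0.2, 0.8, 1.1]
width: 0.0854
grip_force: 0.0
```

```bash
python3 - <<'E'
from h import *
s,W=snap('wrist','w11.png')
t,V=snap('top','top11.png')
m=(V[160//1-50:141,190:300]); 
A=V[112:141,192:301].reshape(-1,3);A=A[(A[:,2]>.01)&(A[:,2]<.05)];print('pip',len(A),A.min(0).round(3),A.max(0).round(3),A.mean(0).round(3))
c=cv2.resize(t['color'],(400,300))
cv2.imwrite('pics/c11.png',np.hstack([cv2.resize(s['color'],(400,300)),c]))
E
```

```text
pip 872 [ 0.659 -0.098  0.01 ] [0.713 0.141 0.033] [0.674 0.043 0.023]
```

View pics/c11.png

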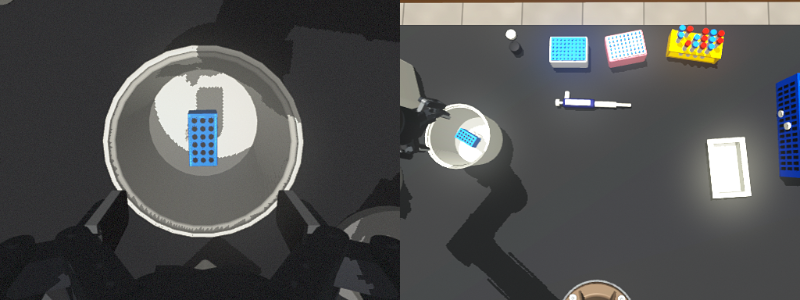

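The rack piece is in the tub at (202,138) and the pipette hasn't moved. The off-white ball is hard to make out against the white floor, so I'll check by depth.

```bash
python3 - <<'E'
from h import *
s,W=snap('wrist');t,V=snap('top')
for X in(W,V):
    r=np.hypot(X[...,0]-.553,X[...,1]-.396)
    m=(r<.07)&(X[...,2]>.012)&(X[...,2]<.12)
    n,l,st,_=cv2.connectedComponentsWithStats(m.astype(np.uint8))
    for i in range(1,n):
        if st[i,4]>25:
            A=X[l==i];print(st[i],np.percentile(A,[2,50,98],0).round(3).tolist())
G=W[150:230:8,200:320:8,2];print((G*1000).round().tolist())
# stray white object anywhere on bench/work
m=(V[...,2]>.01)&(V[...,2]<.2);n,l,st,c=cv2.connectedComponentsWithStats(m.astype(np.uint8))
for i in range(1,n):
    if st[i,4]>60: print(st[i],np.nanmean(V[l==i],0).round(3),'max z',V[l==i][:,2].max().round(3))
E
```

```text
[ 235  144   44   74 2784] [[0.53, 0.366, 0.038], [0.553, 0.394, 0.082], [0.578, 0.424, 0.083]]
[ 70 164  33  25 521] [[0.528, 0.365, 0.029], [0.555, 0.389, 0.081], [0.579, 0.424, 0.085]]
[[5.0, 5.0, 5.0, 6.0, 5.0, 81.0, 81.0, 82.0, 82.0, 83.0, 6.0, 5.0, 6.0, 5.0, 6.0], [6.0, 6.0, 5.0, 6.0, 6.0, 81.0, 83.0, 83.0, 81.0, 82.0, 5.0, 6.0, 6.0, 5.0, 5.0], [5.0, 5.0, 6.0, 5.0, 6.0, 82.0, 83.0, 83.0, 81.0, 81.0, 5.0, 5.0, 7.0, 5.0, 5.0], [4.0, 6.0, 6.0, 4.0, 6.0, 82.0, 82.0, 80.0, 80.0, 82.0, 6.0, 5.0, 6.0, 5.0, 6.0], [6.0, 5.0, 5.0, 5.0, 7.0, 81.0, 82.0, 83.0, 81.0, 82.0, 5.0, 5.0, 5.0, 6.0, 7.0], [6.0, 6.0, 6.0, nan, 7.0, 82.0, 82.0, 82.0, 83.0, 81.0, 6.0, 6.0, 6.0, 6.0, 5.0], [7.0, 7.0, 6.0, 5.0, 5.0, 80.0, 82.0, 83.0, 82.0, 82.0, 5.0, 5.0, 6.0, 6.0, 5.0], [19.0, 7.0, 4.0, 4.0, 6.0, 81.0, 81.0, 82.0, 81.0, 82.0, 5.0, 5.0, 5.0, 5.0, 9.0], [31.0, 16.0, 7.0, 5.0, 4.0, 6.0, 82.0, 82.0, 81.0, 82.0, 6.0, 6.0, 7.0, 10.0, 24.0], [44.0, 31.0, 22.0, 10.0, 4.0, 4.0, 6.0, 4.0, 5.0, 5.0, 5.0, 6.0, 14.0, 26.0, 36.0]]
[ 340   32   75   49 2598] [ 0.851 -0.294  0.06 ] max z 0.096
[136  38  12  13 102] [0.908 0.299 0.012] max z 0.017
[ 262   38   54   48 1986] [ 0.839 -0.079  0.058] max z 0.07
[ 191   47   50   40 1907] [0.831 0.098 0.053] max z 0.065
[139  53  16  17 197] [0.856 0.278 0.027] max z 0.035
[   0   76   27   64 1230] [0.715 0.604 0.05 ] max z 0.101
[ 483   94   29  134 3426] [ 0.603 -0.569  0.059] max z 0.104
[199 117  96  22 874] [0.674 0.042 0.023] max z 0.033
[  32  133   98   84 4592] [0.553 0.411 0.081] max z 0.134
[ 393  176   56   78 1840] [ 0.473 -0.404  0.033] max z 0.039
[ 212  362   79   22 1188] [0.089 0.002 0.016] max z 0.044
```

The rack piece rests flat on the ball: its top is at 82 mm, which is 6 + 46 + 30. Both are well below the 130 mm rim, nothing stray is left on the bench and the gripper is clear.

```bash
python3 -c "
from workcell import arm
print(arm.hand_in())"
```

```text
the job is handed in; nothing more can be done
None
```

The paper ball and then the rack piece went into the round white tub, the pipette was left where it lay, and the job was handed in at about 22 s of the 51 s allowed.

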